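# Lock the workshop tool chest

## Robot

A 7-joint arm with a two-finger parallel gripper is mounted at the origin on the work surface. World frame = base frame: x ahead of the robot, y to its left, z up, the work surface at z = 0. Lengths are in mm, angles in rad, forces in N, time in s.
With the tool pointing down it reaches from about 400 to 875 mm from the base axis. Payload 4.4 kg.
Tool frame: the origin (TCP) lies midway between the tips of the shut fingers; the grasp point (between the pads) lies 19 mm behind it; z points along the fingers, y is the line along which they close (so a half turn about z gives the same grasp; the last joint's range is limited). The gripper opens to 85 mm and grips with 20 to 120 N. Pads are 22 mm wide; open, the fingers measure 114 mm over their backs; the gripper's body (76 mm by 85 mm) begins 54 mm behind the grasp point. The pads swing forward as they close: fully open they stand 13 mm farther back than shut.
Start: joints at [1.281, 0.628, 0.038, 1.517, -0.027, 0.996, -0.02], TCP at [144.286, -633.798, 231.313] pointing down, gripper open.
Joint ranges: [-3.06, 3.06], [-0.37, 2.12], [-1.25, 1.32], [0.18, 2.47], [-1.1, 4.24], [0.23, 1.98], [-2.94, 2.94]. Speed limits (rad/s): [2.57, 2.57, 3.14, 3.14, 3.14, 3.14, 3.14].

## Interface

Orientations are given as [roll, pitch, yaw] about the fixed x, y, z axes, in that order (R = Rz(yaw) Ry(pitch) Rx(roll)).
In Python, from cell import read_state, get_image, finish_job gives the robot as it stands.
- The arm moves only by the tool send_rows, never from a script. Its argument "series" is a list of rows, each an object of numbers: "ax", "ay", "az": the turn, a rotation vector about the tool's x, y, z in rad; "dx", "dy", "dz": the shift along the tool's x, y, z in cm; "hand": the closure, from 0 (fully open) to 1 (shut). In form: [{"ax": .., "ay": .., "az": .., "dx": .., "dy": .., "dz": .., "hand": ..}, ...]. A call has 1 to 10 rows; each row is the pose to reach, as a shift and turn from the pose commanded when the call began, along the tool's axes at that moment; what a row does not reach only later rows make up. A row lasts 1/10 s, in which the tool goes at most 50 mm and 8.59 degrees, less where a joint would pass 70% of its speed; a pose out of reach is approached as far as the arm can. A call with a gripper value outside its range is refused whole. The fingers move at their own pace and stop on an object; the grip force is fixed at half the most. Time passes only in rows, so rows that repeat a pose let the fingers close. It gives the time, the measured TCP pose, the force, the opening and the grip force at its end, in the units of the state.
- read_state(): the state, without advancing time (a new reading comes with each control period).
- get_image(name): name is "scene" or "top" or "wrist"; returns a dict with "pixels" (480x640x3 uint8, red, green, blue), "mtx" (3x3 intrinsics, pixels), "R" (3x3) and "t" (3): a world point X has camera coordinates R X + t. Camera axes: x right, y down, z forward; pixel columns grow to the right and rows downward; lengths in mm; the calibration is good to about 2 mm. A picture is of the moment at which its call begins. There is no depth.
- finish_job(): hands the job in; it is judged then, once.
The state is a dict: "clock": time; "qpos": joint angles; "qd": joint speeds; "tau": joint torques, N m; "eef_pos": TCP position; "tool_rot": TCP orientation; "force": force on the tool from outside, world axes, zero at the start; "torque": the same for the moment, N m; "width": finger opening in mm; "gripper_force": force on a finger pad.
Only numpy, scipy, OpenCV 4.12 (cv2) and the standard library are available. Lean on these libraries where they do the work, as an engineer would, in place of code of your own. Each camera call takes 0.05 s, during which the arm holds its last target. There are 200 camera calls.

## Task

Shut the lid of the steel tool chest, then take the loose U-shaped shackle from its wooden block, put both legs down through the slots in the lid's front lip into the lock and press it down until the hidden pawls click and it stays down when you let go. The lock sits loose to the side in its bracket, so feel for its two holes, and do not force it: a push of about 12 N is enough and 30 N is too much. Leave the other things on the bench where they lie.

Things in the scene. Friction and masses are not known exactly. Their poses are not given: they have to be found in the camera images.
- chest: Grey steel tool chest, fixed. Origin on the bench straight below the middle of the lock; z up. The box reaches from x = 25 to 265 mm, 360 mm wide (y), rim at z = 120 mm. The lock's dark bracket (100 mm wide in y, x -24 to +25 mm, top at 117 mm) is on its front, which looks to the chest's -x.
- lid (a joint): Angle of the lid in rad: 0 = shut (on the rim), grows as it opens; starts 0.3 to 0.6. The hinge runs along the chest's y at chest x = 265 mm, z = 120 mm. A 4 mm steel plate, 240 x 370 mm, with a 100 mm wide front lip that reaches over the lock to chest x = -24 mm. It stays where it is left and closes under 2 to 5 N down on lid_push.
- lid_push (a point): Point on top of the lid's plate, on its centre line, 200 mm in front of the hinge (40 mm behind the plate's front edge, where the lip begins): a good place to push it shut. On a shut lid it is at chest x = 65 mm, z = 124 mm.
- lock_mouth (a point): Nominal middle of the lock's flat brass top face, 117 mm above the bench, axes as the chest's. Two holes, 11.4 mm square, 44 mm apart in a row along y, one per leg. The brass case, stiff in its bracket, really sits up to 8 mm to either side along y of this point, differently each time; the reading does not show it. In x it is true.
- shackle: Loose steel U-shaped shackle of 10 mm round bar, 54 mm wide (y), 84 mm tall, 120 g more or less, open downward; stands upright in the wooden block. Origin midway between its two leg tips; z up along the legs, y from leg to leg (44 mm apart), the two legs alike. Legs end in a 1.5 mm chamfer and have a locking groove near the tip.
- shackle_crown (a point): Middle of the shackle's flat-sided crown piece (12 mm in x, 34 mm in y, 16 mm tall), 76 mm above the leg tips: grip it here from above with the fingers closing along the shackle's x. When locked it is 49 (46 to 52) mm above the lock's top face.
- park_block: Fixed timber offcut 55 x 100 mm, 45 mm tall, origin under its centre, in which the shackle stands in two loose sockets 16 mm wide and 30 mm deep.
- hammer: Hammer lying on the bench, to be left alone; origin under its middle.
- chisel: Cold chisel about 150 mm long, 16 mm thick, lying on the bench, to be left alone; origin near its middle.
- disc: Black cutting disc, 115 mm across, 4 mm thick, lying on the bench, to be left alone; origin under its centre.
- lock_home (a point): About where the shackle's origin is when locked, 27 mm below lock_mouth (y error up to 8 mm, z error up to 3 mm, not in the reading). Down the holes, each depth 3 mm more or less: leg tips wedge spring pawls aside from 13 mm (6 N), an ejector pushes back from 17 mm (6 N, growing to 10), pawls click at 27 mm, hard floor at 29.5 mm. Let go before the click, the shackle is pushed back up.
- lip_slots (a point): Middle of the lid's lip, on its top face; moves with the lid. Two slots, each 18 mm (x) by 30 mm (y), centred 22 mm either side of it along y. On the shut lid it is straight above lock_mouth, 7 mm higher, so that legs standing in the slots on the lock's top face can be slid along y to find the holes.
There are look-alikes about, which are no part of the job. Of the things that look like the shackle, the smaller one is meant.

How it is judged (in metres and radians):
On the way, in this order (a step that is already met when the one before it is completed fails the run):
1. the lid is shut (value of joint lid below 0.03 rad), for 0.2 s.
2. the shackle is pressed down through the lip into the lock (z of shackle in the frame of lock_mouth below -0.0225 m and horizontal distance between shackle and lock_mouth below 0.012 m and value of joint lid below 0.03 rad), for 0.1 s.
At the end, for the whole second after the job is handed in: The lid is shut (under 0.03 rad) and the shackle, let go and at rest, stands upright (within 0.1 rad) in the lock with its leg tips more than 22.5 mm below the lock's top face, so that the pawls hold it (all of step 2 and angle between shackle's own z axis and vertical below 0.1 rad and linear speed of shackle below 0.02 m/s); the robot touches nothing.
It fails at once if the shackle is forced: all its contacts with the chest and lock together exceed 50 N (about 30 N of push at the floor of the lock, where the pawls pinch too) (contact force between shackle and chest above 50 N).
It fails at once if the hammer is moved more than 30 mm (distance of hammer from where it was at the start of the episode above 0.03 m).
It fails at once if the chisel is moved more than 30 mm (distance of chisel from where it was at the start of the episode above 0.03 m).
It fails at once if the disc is moved more than 30 mm (distance of disc from where it was at the start of the episode above 0.03 m).
It also fails if it takes over 69 s, if anything falls off the work surface, if the arm or the gripper's body presses on something with over 40 N, if the wrist force passes 120 N, or if a joint passes its speed limit or range.

## Working session

There is one attempt and no reset: what is moved stays moved. The work goes in short steps, Python scripts to look and compute and a tool call to move; the robot and the scene stay as the last step left them, time stands still between calls to the robot, and variables do not carry over. Pictures are saved under pics/ and viewed, at most 10 in all, crops included, and the job is handed in when it is done.

Besides the shell and the picture viewer there is one more tool, called after "Emit:" in YAML: its name, and indented under it one key for each argument. send_rows: Moves the arm, as the interface text tells. Its arguments: {"type":"object","properties":{"series":{"type":"array","items":{"type":"object","properties":{"ax":{"type":"number"},"ay":{"type":"number"},"az":{"type":"number"},"dx":{"type":"number"},"dy":{"type":"number"},"dz":{"type":"number"},"hand":{"type":"number"}}}}},"required":["series"]}

```bash
mkdir -p pics; cat > h.py <<'E'
import numpy as np, cv2
from cell import read_state, get_image, finish_job
def snap(cam,name):
    d=get_image(cam); cv2.imwrite(f'pics/{name}.png',cv2.cvtColor(d['pixels'],cv2.COLOR_RGB2BGR))
    np.savez(f'pics/{name}.npz',**d); return d
def load(n): return np.load(f'pics/{n}.npz')
def ray(d,u,v):
    r=np.linalg.solve(d['mtx'],[u,v,1.]); R=d['R']; return -R.T@d['t'],R.T@r
def plane(d,u,v,z):
    c,r=ray(d,u,v); return c+r*(z-c[2])/r[2]
def tri(a,b):
    (c1,r1),(c2,r2)=a,b; r1=r1/np.linalg.norm(r1); r2=r2/np.linalg.norm(r2)
    s=np.linalg.lstsq(np.c_[r1,-r2],c2-c1,rcond=None)[0]; p,q=c1+r1*s[0],c2+r2*s[1]; return (p+q)/2,np.linalg.norm(p-q)
def proj(d,X):
    p=d['mtx']@(d['R']@np.asarray(X,float)+d['t']); return p[:2]/p[2]
E
python3 - <<'E'
from h import *
for c in('scene','top'):
    d=snap(c,c+'0'); print(c,d['mtx'].round(1).tolist(),(-d['R'].T@d['t']).round(0))
s=read_state(); print(s)
E
```

```text
scene [[545.0, 0.0, 330.6], [0.0, 545.0, 232.9], [0.0, 0.0, 1.0]] [815. 480. 994.]
top [[593.1, 0.0, 316.7], [0.0, 593.1, 241.1], [0.0, 0.0, 1.0]] [ 422.    8. 1339.]
{'clock': 0.1, 'qpos': array([ 1.28121717,  0.62928594,  0.0384425 ,  1.51827077, -0.02700088,
        0.99627967, -0.01999937]), 'qd': array([-0.00054142, -0.00342216, -0.00014251, -0.0031501 ,  0.0001037 ,
        0.00022836, -0.00064842]), 'tau': array([ 2.73617035e-03, -5.64536476e+01,  1.23081174e+00, -1.93975550e+01,
        1.14440141e-02,  5.37901389e-03,  3.91289774e-07]), 'eef_pos': array([ 144.15277537, -633.2412803 ,  230.45916916]), 'tool_rot': array([-3.13986689e+00,  1.70327423e-05,  2.23781079e-01]), 'force': array([ 0.10542322, -0.27403073, -0.29971029]), 'torque': array([-0.04913217,  0.00123793,  0.02365084]), 'gripper_force': 0.0, 'width': 85.33014972259181}
```

View pics/scene0.png

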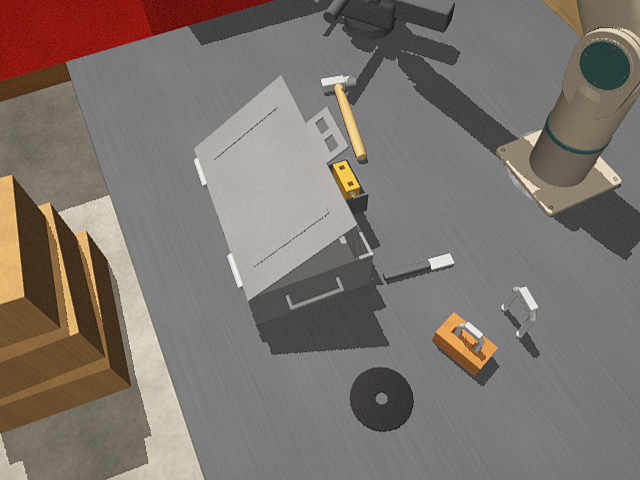

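View pics/top0.png

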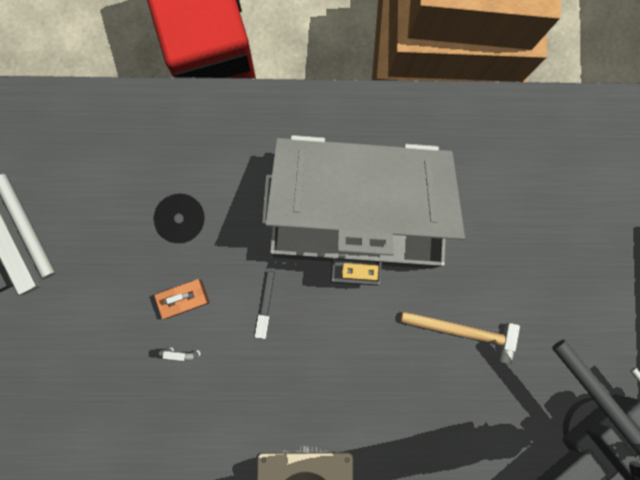

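Shackle candidates: the one in the orange block, at top (180,298) and scene (470,330), and the one standing free on the bench, at top (178,355) and scene (522,305). The one in the block fits, since it is smaller and stands in a wooden block. I'll confirm with a crop and measure.

```bash
python3 - <<'E'
from h import *
T=load('top0');S=load('scene0')
def blobs(d,lo,hi,box):
    p=cv2.cvtColor(d['pixels'],cv2.COLOR_RGB2HSV); m=cv2.inRange(p,lo,hi); x0,y0,x1,y1=box
    k=np.zeros_like(m);k[y0:y1,x0:x1]=m[y0:y1,x0:x1]
    k=cv2.morphologyEx(k,cv2.MORPH_CLOSE,np.ones((9,9)))
    c=max(cv2.findContours(k,0,2)[0],key=cv2.contourArea); return cv2.minAreaRect(c)
r=blobs(T,(5,120,80),(20,255,255),(140,270,220,330)); print('block',r)
pts=np.array([plane(T,*q,45) for q in cv2.boxPoints(r)]); print(pts.round(0), pts.mean(0).round(1))
r=blobs(T,(18,120,80),(35,255,255),(320,255,400,290)); print('brass',r)
pts=np.array([plane(T,*q,117) for q in cv2.boxPoints(r)]); print(pts.round(0),pts.mean(0).round(1))
a=cv2.resize(T['pixels'][270:370,140:240],(400,400),interpolation=2)
b=cv2.resize(T['pixels'][225:291,320:400],(0,0),fx=5,fy=5,interpolation=2)[:400]
c=cv2.resize(S['pixels'][280:380,425:550],(0,0),fx=2,fy=2,interpolation=2)
o=np.zeros((600,800,3),np.uint8);o[:400,:400]=a;o[:b.shape[0],400:800]=b[:,:400];o[400:600,:250]=c
cv2.imwrite('pics/crop1.png',o[...,::-1])
E
```

```text
block ((180.8102264404297, 298.47808837890625), (26.228778839111328, 49.72361755371094), 70.01689147949219)
[[445. 330.  45.]
 [482. 230.  45.]
 [429. 210.  45.]
 [392. 309.  45.]] [436.8 269.9  45. ]
brass ((359.8622131347656, 271.8067321777344), (36.09368133544922, 15.028626441955566), 2.385944128036499)
[[ 478.  -73.  117.]
 [ 509.  -74.  117.]
 [ 506. -149.  117.]
 [ 475. -148.  117.]] [ 491.9 -111.1  117. ]
```

View pics/crop1.png

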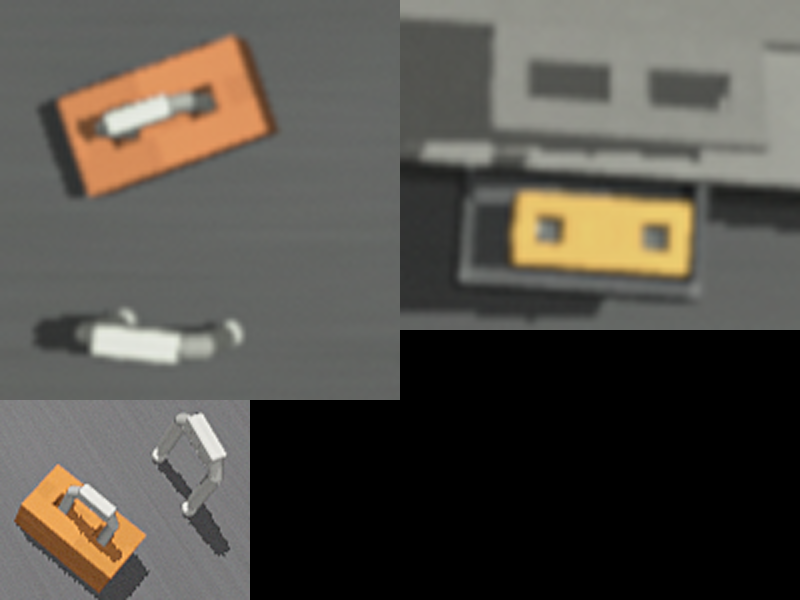

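The crop confirms it. The crown in the block is about 16 px × 2.1 = 34 mm long, while the free one is about 46 mm, so it's the bigger look-alike. The lock holes show at top px (349.6,270.8) and (371,272.4), with the brass about 8 mm to the chest's -y side.

```bash
cat >> h.py <<'E'
from scipy.spatial.transform import Rotation as Ro
def go(x,y,z,yaw,s=None):
    s=s or read_state(); R=Ro.from_euler('xyz',s['tool_rot']); d=R.inv().apply(np.array([x,y,z])-s['eef_pos'])/10
    rv=(R.inv()*Ro.from_euler('xyz',[np.pi,0,yaw])).as_rotvec()
    print('d cm',d.round(2),'a',rv.round(3)); return d,rv
def st():
    s=read_state(); print(round(s['clock'],2),s['eef_pos'].round(1),s['tool_rot'].round(3),'F',s['force'].round(1),'q',s['qpos'].round(2),s['width'],s['gripper_force'])
E
python3 - <<'E'
from h import *
T=load('top0')
a=plane(T,349.4,270.6,117);b=plane(T,370.8,272.2,117);print(a,b,(a+b)/2,np.linalg.norm(a-b),np.degrees(np.arctan2(*(a-b)[:2])))
print('crown',plane(T,174.0,298.3,99))
a=plane(T,272,256,120);b=plane(T,443,263,120);print('rim',a,b)
print('bracket y',plane(T,411.5-0+0,281,117))
print(plane(T,332,281,117),plane(T,381,283.5,117))
go(557,-106,300,1.53)
E
```

```text
[494.3236699  -89.39507714 117.        ] [ 491.20922393 -133.69240299  117.        ] [ 492.76644691 -111.54374007  117.        ] 44.4066757487697 4.0217202127044835
crown [436.41570592 273.09407573  99.        ]
rim [523.52885724  70.4223078  120.        ] [ 510.75121195 -283.43835917  120.        ]
bracket y [ 473.37801176 -217.91628277  117.        ]
[472.72773124 -53.42003383 117.        ] [ 467.97602253 -154.63209111  117.        ]
d cm [ 51.96 -42.26  -6.88] a [-1.000e-03 -1.000e-03 -1.306e+00]
```

Emit:
send_rows:
  series:
    - {"dx":5,"dy":-4,"dz":-1,"az":-0.13,"hand":1}
    - {"dx":10,"dy":-8,"dz":-2,"az":-0.26,"hand":1}
    - {"dx":14,"dy":-11,"dz":-3,"az":-0.39,"hand":1}
    - {"dx":18,"dy":-14,"dz":-4,"az":-0.52,"hand":1}
    - {"dx":22,"dy":-17,"dz":-5,"az":-0.65,"hand":1}
    - {"dx":26,"dy":-20,"dz":-6,"az":-0.78,"hand":1}
    - {"dx":30,"dy":-24,"dz":-7,"az":-0.91,"hand":1}
    - {"dx":34,"dy":-28,"dz":-7,"az":-1.04,"hand":1}
    - {"dx":38,"dy":-32,"dz":-7,"az":-1.17,"hand":1}
    - {"dx":42,"dy":-35,"dz":-7,"az":-1.3,"hand":1}

```text
invalid input at $.series[0]: expected keys ax, ay, az, dx, dy, dz, hand
```

```bash
python3 -c "
from h import *
st();go(557,-106,290,1.53)"
```

```text
0.1 [ 144.2 -633.2  230.5] [-3.14   0.     0.224] F [ 0.1 -0.3 -0.3] q [ 1.28  0.63  0.04  1.52 -0.03  1.   -0.02] 85.33014972259181 0.0
d cm [ 51.96 -42.26  -5.88] a [-1.000e-03 -1.000e-03 -1.306e+00]
```

Emit:
send_rows:
  series:
    - {"ax":0,"ay":0,"dx":4,"dy":-3,"dz":-1,"az":-0.13,"hand":1}
    - {"ax":0,"ay":0,"dx":8,"dy":-6,"dz":-2,"az":-0.26,"hand":1}
    - {"ax":0,"ay":0,"dx":12,"dy":-9,"dz":-3,"az":-0.39,"hand":1}
    - {"ax":0,"ay":0,"dx":16,"dy":-12,"dz":-4,"az":-0.52,"hand":1}
    - {"ax":0,"ay":0,"dx":20,"dy":-15,"dz":-5,"az":-0.65,"hand":1}
    - {"ax":0,"ay":0,"dx":24,"dy":-18,"dz":-6,"az":-0.78,"hand":1}
    - {"ax":0,"ay":0,"dx":28,"dy":-22,"dz":-6,"az":-0.91,"hand":1}
    - {"ax":0,"ay":0,"dx":32,"dy":-25,"dz":-6,"az":-1.04,"hand":1}
    - {"ax":0,"ay":0,"dx":36,"dy":-29,"dz":-6,"az":-1.17,"hand":1}
    - {"ax":0,"ay":0,"dx":39,"dy":-32,"dz":-6,"az":-1.3,"hand":1}

```text
clock: 1.1
eef_pos: [448.2, -242.9, 291.3]
tool_rot: [-3.142, 0.0, 1.529]
force: [-0.6, -0.5, -0.7]
width: -0.3
gripper_force: 0.0
```

```bash
python3 -c "
from h import *
st();go(557,-106,290,1.53)"
```

```text
1.1 [ 448.2 -242.9  291.3] [-3.142  0.     1.529] F [-0.6 -0.5 -0.7] q [ 0.72  0.38 -0.38  1.82  0.17  0.98  0.23] -0.2691291001655431 0.0
d cm [14.14 10.29  0.12] a [-0.     0.    -0.001]
```

Emit:
send_rows:
  series:
    - {"ax":0,"ay":0,"az":0,"dx":3.5,"dy":2.6,"dz":0,"hand":1}
    - {"ax":0,"ay":0,"az":0,"dx":7,"dy":5.2,"dz":0,"hand":1}
    - {"ax":0,"ay":0,"az":0,"dx":10.5,"dy":7.8,"dz":0,"hand":1}
    - {"ax":0,"ay":0,"az":0,"dx":14.1,"dy":10.3,"dz":0,"hand":1}
    - {"ax":0,"ay":0,"az":0,"dx":14.1,"dy":10.3,"dz":1.5,"hand":1}
    - {"ax":0,"ay":0,"az":0,"dx":14.1,"dy":10.3,"dz":3,"hand":1}
    - {"ax":0,"ay":0,"az":0,"dx":14.1,"dy":10.3,"dz":4.5,"hand":1}
    - {"ax":0,"ay":0,"az":0,"dx":14.1,"dy":10.3,"dz":6,"hand":1}
    - {"ax":0,"ay":0,"az":0,"dx":14.1,"dy":10.3,"dz":7.5,"hand":1}
    - {"ax":0,"ay":0,"az":0,"dx":14.1,"dy":10.3,"dz":9,"hand":1}

```text
clock: 2.1
eef_pos: [556.9, -108.7, 200.9]
tool_rot: [-3.141, 0.0, 1.524]
force: [-0.3, 0.1, 4.1]
width: 0.2
gripper_force: 1.4
```

Emit:
send_rows:
  series:
    - {"ax":0,"ay":0,"az":0,"dx":0,"dy":0,"dz":1,"hand":1}
    - {"ax":0,"ay":0,"az":0,"dx":0,"dy":0,"dz":2,"hand":1}
    - {"ax":0,"ay":0,"az":0,"dx":0,"dy":0,"dz":3,"hand":1}
    - {"ax":0,"ay":0,"az":0,"dx":0,"dy":0,"dz":4,"hand":1}
    - {"ax":0,"ay":0,"az":0,"dx":0,"dy":0,"dz":5,"hand":1}
    - {"ax":0,"ay":0,"az":0,"dx":0,"dy":0,"dz":5.5,"hand":1}

```text
clock: 2.7
eef_pos: [556.4, -108.7, 145.1]
tool_rot: [-3.14, -0.0, 1.524]
force: [-0.6, -0.2, 2.1]
width: -0.0
gripper_force: 1.3
```

Emit:
send_rows:
  series:
    - {"ax":0,"ay":0,"az":0,"dx":0,"dy":0,"dz":0.6,"hand":1}
    - {"ax":0,"ay":0,"az":0,"dx":0,"dy":0,"dz":1.2,"hand":1}
    - {"ax":0,"ay":0,"az":0,"dx":0,"dy":0,"dz":1.7,"hand":1}
    - {"ax":0,"ay":0,"az":0,"dx":0,"dy":0,"dz":2.1,"hand":1}
    - {"ax":0,"ay":0,"az":0,"dx":0,"dy":0,"dz":2.2,"hand":1}
    - {"ax":0,"ay":0,"az":0,"dx":0,"dy":0,"dz":2.2,"hand":1}

```text
clock: 3.3
eef_pos: [557.6, -108.6, 124.3]
tool_rot: [3.14, -0.0, 1.524]
force: [-0.4, 1.8, -0.2]
width: 0.1
gripper_force: 0.0
```

Emit:
send_rows:
  series:
    - {"ax":0,"ay":0,"az":0,"dx":0,"dy":0,"dz":0.1,"hand":1}
    - {"ax":0,"ay":0,"az":0,"dx":0,"dy":0,"dz":0.2,"hand":1}
    - {"ax":0,"ay":0,"az":0,"dx":0,"dy":0,"dz":0.2,"hand":1}

```text
clock: 3.6
eef_pos: [557.9, -108.6, 124.0]
tool_rot: [3.139, 0.001, 1.524]
force: [-3.7, 0.7, 13.4]
width: -0.5
gripper_force: 6.6
```

Emit:
send_rows:
  series:
    - {"ax":0,"ay":0,"az":0,"dx":0,"dy":0,"dz":-3,"hand":1}
    - {"ax":0,"ay":0,"az":0,"dx":0,"dy":-2,"dz":-7,"hand":0.5}
    - {"ax":0,"ay":0,"az":0,"dx":0,"dy":-5,"dz":-11,"hand":0}
    - {"ax":0,"ay":0,"az":0,"dx":0,"dy":-8,"dz":-14,"hand":0}
    - {"ax":0,"ay":0,"az":0,"dx":0,"dy":-8,"dz":-14,"hand":0}
    - {"ax":0,"ay":0,"az":0,"dx":0,"dy":-8,"dz":-14,"hand":0}

```text
clock: 4.2
eef_pos: [477.9, -105.3, 263.2]
tool_rot: [3.138, 0.001, 1.523]
force: [0.4, 0.9, -1.0]
width: 72.1
gripper_force: 0.0
```

```bash
python3 -c "
from h import *
st();d=snap('wrist','w1');print((-d['R'].T@d['t']).round(0),d['R'].round(2).tolist(),proj(d,[492.5,-111,117]))"
```

```text
4.2 [ 477.9 -105.3  263.2] [3.138e+00 1.000e-03 1.523e+00] F [ 0.4  0.9 -1. ] q [ 0.46  0.38 -0.41  1.91  0.19  0.89 -0.1 ] 72.14394204523384 0.0
[481. -29. 406.] [[1.0, -0.05, 0.0], [-0.05, -0.95, 0.3], [-0.01, -0.3, -0.95]] [340.42331313 228.39660805]
```

View pics/w1.png

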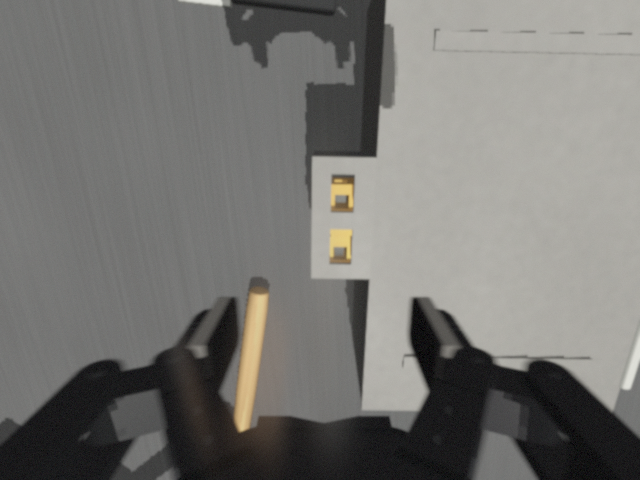

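The lid is shut. The lock holes show through the slots at about (342,200) and (340,252).

```bash
python3 - <<'E'
from h import *
d=load('w1');p=cv2.cvtColor(d['pixels'],cv2.COLOR_RGB2HSV)
print('sat/val rows'); 
m=(((p[...,1]<110)&(p[...,2]<150))*255).astype(np.uint8)
k=np.zeros_like(m);k[188:210,333:351]=m[188:210,333:351];k[240:262,331:349]=m[240:262,331:349]
n,l,s,c=cv2.connectedComponentsWithStats(k);print(s,c)
h=[plane(d,*c[i],117) for i in range(1,n) if s[i,4]>30];print(h)
for u,v in [(312,156),(312,278),(376,156)]: print(plane(d,u,v,124))
print(plane(d,363,410,124),plane(d,386,10,124))
o=cv2.resize(d['pixels'][150:290,300:400],(0,0),fx=4,fy=4,interpolation=cv2.INTER_CUBIC);cv2.imwrite('pics/w1c.png',o[...,::-1])
go(437,273,240,1.92)
E
```

```text
sat/val rows
[[     0      0    640    480 306925]
 [   335    196     13     12    116]
 [   333    209      1      1      1]
 [   331    248     15     14    158]] [[319.48181152 239.50688931]
 [340.68103448 200.86206897]
 [333.         209.        ]
 [339.19620253 254.67721519]]
[array([493.49660209, -88.01756493, 117.        ]), array([ 490.67925281, -133.91769093,  117.        ])]
[472.69761778 -51.09292188 124.        ]
[ 466.9461362  -150.99214932  124.        ]
[521.08885635 -53.43951387 124.        ]
[ 507.49721193 -289.09499086  124.        ] [528.38072926  43.20426436 124.        ]
d cm [37.58 -5.87  2.21] a [ 0.002  0.001 -0.396]
```

View pics/w1c.png

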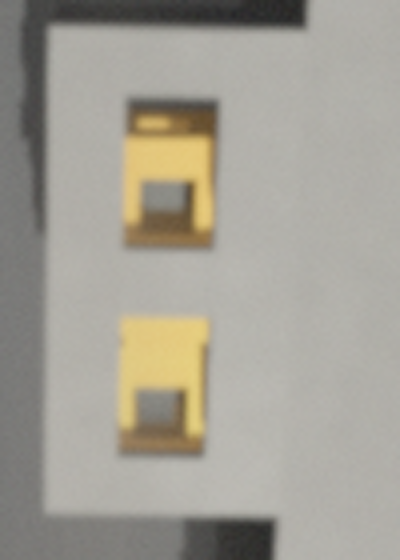

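Emit:
send_rows:
  series:
    - {"ax":0,"ay":0,"az":-0.04,"dx":4,"dy":-0.6,"dz":0,"hand":0}
    - {"ax":0,"ay":0,"az":-0.08,"dx":8,"dy":-1.2,"dz":0,"hand":0}
    - {"ax":0,"ay":0,"az":-0.12,"dx":12,"dy":-1.8,"dz":0.5,"hand":0}
    - {"ax":0,"ay":0,"az":-0.16,"dx":16,"dy":-2.4,"dz":1,"hand":0}
    - {"ax":0,"ay":0,"az":-0.2,"dx":20,"dy":-3,"dz":1.5,"hand":0}
    - {"ax":0,"ay":0,"az":-0.24,"dx":24,"dy":-3.6,"dz":2,"hand":0}
    - {"ax":0,"ay":0,"az":-0.28,"dx":28,"dy":-4.2,"dz":2,"hand":0}
    - {"ax":0,"ay":0,"az":-0.32,"dx":32,"dy":-4.8,"dz":2,"hand":0}
    - {"ax":0,"ay":0,"az":-0.36,"dx":35,"dy":-5.4,"dz":2.2,"hand":0}
    - {"ax":0,"ay":0,"az":-0.396,"dx":37.6,"dy":-5.9,"dz":2.2,"hand":0}

```text
clock: 5.25
eef_pos: [435.3, 276.2, 238.4]
tool_rot: [-3.139, -0.001, 1.923]
force: [0.8, -0.9, 0.0]
width: 85.7
gripper_force: 0.0
```

Emit:
send_rows:
  series:
    - {"ax":0,"ay":0,"az":0,"dx":0,"dy":0,"dz":0,"hand":0}
    - {"ax":0,"ay":0,"az":0,"dx":0,"dy":0,"dz":0,"hand":0}

```text
clock: 5.45
eef_pos: [435.7, 274.0, 238.8]
tool_rot: [-3.139, -0.0, 1.921]
force: [0.8, 0.1, -0.4]
width: 85.2
gripper_force: 0.0
```

```bash
python3 -c "
from h import *
st();d=snap('wrist','w2');print((-d['R'].T@d['t']).round(0),proj(d,[437,273,99]))
d=load('w1');a=plane(d,341.2,201,117);b=plane(d,339.7,253.2,117);print(a,b,(a+b)/2)"
```

```text
5.45 [435.7 274.  238.8] [-3.139 -0.     1.921] F [ 0.8  0.1 -0.4] q [-0.23  0.47 -0.56  1.87  0.31  0.89 -0.59] 85.15729824620179 0.0
[410. 346. 381.] [324.26792495 226.16720231]
[493.90985523 -88.15059309 117.        ] [ 491.14902732 -132.62004303  117.        ] [ 492.52944128 -110.38531806  117.        ]
```

View pics/w2.png

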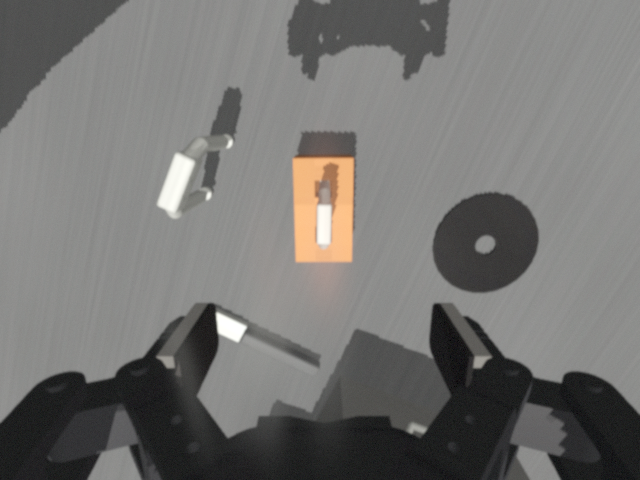

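The crown is at (324,226), as predicted, with the block's long side vertical in the image.

```bash
python3 - <<'E'
from h import *
d=load('w2');p=cv2.cvtColor(d['pixels'],cv2.COLOR_RGB2HSV)
m=((p[...,1]<60)&(p[...,2]>190)).astype(np.uint8);k=np.zeros_like(m);k[195:262,305:345]=m[195:262,305:345]
c=max(cv2.findContours(k,0,2)[0],key=cv2.contourArea);r=cv2.minAreaRect(c);print(r)
b=cv2.boxPoints(r);q=np.array([plane(d,*x,99) for x in b]);print(q.round(1),q.mean(0))
f=(p[...,1]>110).astype(np.uint8);k=np.zeros_like(f);k[140:290,270:380]=f[140:290,270:380]
c=max(cv2.findContours(k,0,2)[0],key=cv2.contourArea);r=cv2.minAreaRect(c);q=np.array([plane(d,*x,45) for x in cv2.boxPoints(r)]);print(r,q.round(1),q.mean(0))
E
```

```text
((323.5, 226.0), (44.0, 15.0), 90.0)
[[424.7 287.8  99. ]
 [435.8 291.8  99. ]
 [448.5 257.5  99. ]
 [437.  253.3  99. ]] [436.48922251 272.59979081  99.        ]
((323.5, 207.5), (105.0, 59.0), 90.0) [[393.6 312.3  45. ]
 [443.6 330.5  45. ]
 [480.6 236.3  45. ]
 [426.  216.4  45. ]] [435.94636129 273.8785373   45.        ]
```

Emit:
send_rows:
  series:
    - {"ax":0,"ay":0,"az":0,"dx":-0.1,"dy":0,"dz":3,"hand":0}
    - {"ax":0,"ay":0,"az":0,"dx":-0.15,"dy":0,"dz":6,"hand":0}
    - {"ax":0,"ay":0,"az":0,"dx":-0.15,"dy":0,"dz":9,"hand":0}
    - {"ax":0,"ay":0,"az":0,"dx":-0.15,"dy":0,"dz":12,"hand":0}
    - {"ax":0,"ay":0,"az":0,"dx":-0.15,"dy":0,"dz":14,"hand":0}
    - {"ax":0,"ay":0,"az":0,"dx":-0.15,"dy":0,"dz":15.5,"hand":0}
    - {"ax":0,"ay":0,"az":0,"dx":-0.15,"dy":0,"dz":16.5,"hand":0}
    - {"ax":0,"ay":0,"az":0,"dx":-0.15,"dy":0,"dz":16.6,"hand":0}

```text
clock: 6.3
eef_pos: [436.2, 270.6, 73.1]
tool_rot: [-3.139, 0.001, 1.918]
force: [-0.4, 0.3, 0.2]
width: 85.7
gripper_force: 0.0
```

Emit:
send_rows:
  series:
    - {"ax":0,"ay":0,"az":0,"dx":0,"dy":0,"dz":0,"hand":0.4}
    - {"ax":0,"ay":0,"az":0,"dx":0,"dy":0,"dz":0,"hand":0.6}
    - {"ax":0,"ay":0,"az":0,"dx":0,"dy":0,"dz":0,"hand":0.75}
    - {"ax":0,"ay":0,"az":0,"dx":0,"dy":0,"dz":0,"hand":0.85}
    - {"ax":0,"ay":0,"az":0,"dx":0,"dy":0,"dz":0,"hand":1}
    - {"ax":0,"ay":0,"az":0,"dx":0,"dy":0,"dz":0,"hand":1}
    - {"ax":0,"ay":0,"az":0,"dx":0,"dy":0,"dz":0,"hand":1}

```text
clock: 7.0
eef_pos: [436.7, 272.2, 74.8]
tool_rot: [3.141, 0.0, 1.92]
force: [-1.2, -0.9, 5.5]
width: 10.6
gripper_force: 60.2
```

Emit:
send_rows:
  series:
    - {"ax":0,"ay":0,"az":0,"dx":0,"dy":0,"dz":-1,"hand":1}
    - {"ax":0,"ay":0,"az":0,"dx":0,"dy":0,"dz":-2.5,"hand":1}
    - {"ax":0,"ay":0,"az":0,"dx":0,"dy":0,"dz":-5,"hand":1}
    - {"ax":0,"ay":0,"az":0,"dx":0,"dy":0,"dz":-8,"hand":1}
    - {"ax":0,"ay":0,"az":0,"dx":0,"dy":0,"dz":-11.5,"hand":1}
    - {"ax":0,"ay":0,"az":0,"dx":0,"dy":0,"dz":-15,"hand":1}
    - {"ax":0,"ay":0,"az":0,"dx":0,"dy":0,"dz":-16,"hand":1}

```text
clock: 7.7
eef_pos: [437.6, 273.4, 238.0]
tool_rot: [3.136, -0.002, 1.92]
force: [0.7, 0.4, -1.1]
width: 10.9
gripper_force: 59.4
```

```bash
python3 -c "
from h import *
st();snap('wrist','w3');d=snap('scene','s3');go(492.5,-111,210,1.51)
s=read_state()['eef_pos'];print(proj(d,s))"
```

```text
7.7 [437.6 273.4 238. ] [ 3.136e+00 -2.000e-03  1.920e+00] F [ 0.7  0.4 -1.1] q [-0.22  0.47 -0.56  1.87  0.32  0.88 -0.59] 10.943241885789003 59.399887919425964
d cm [-37.93  -7.89   2.54] a [ 0.003 -0.001  0.41 ]
[492.66653219 295.20941426]
```

View pics/w3.png

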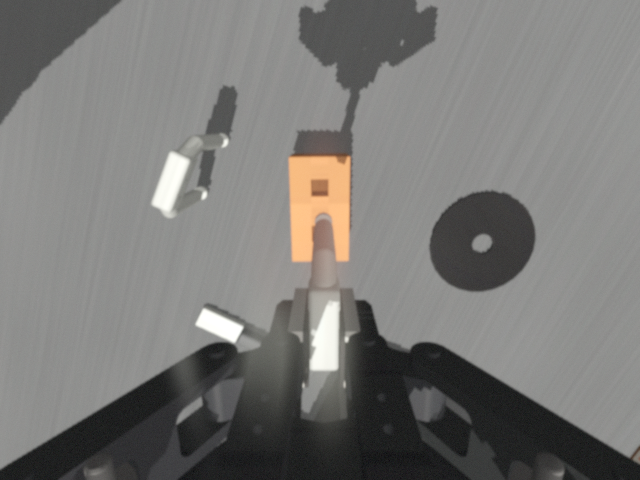

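The shackle is held and the far socket shows empty. The near leg tip is at about (322,215).

Emit:
send_rows:
  series:
    - {"ax":0,"ay":0,"az":0.04,"dx":-4,"dy":-0.8,"dz":0,"hand":1}
    - {"ax":0,"ay":0,"az":0.08,"dx":-8,"dy":-1.6,"dz":0,"hand":1}
    - {"ax":0,"ay":0,"az":0.12,"dx":-12,"dy":-2.5,"dz":0,"hand":1}
    - {"ax":0,"ay":0,"az":0.16,"dx":-16,"dy":-3.3,"dz":0,"hand":1}
    - {"ax":0,"ay":0,"az":0.2,"dx":-20,"dy":-4.2,"dz":0,"hand":1}
    - {"ax":0,"ay":0,"az":0.24,"dx":-24,"dy":-5,"dz":0,"hand":1}
    - {"ax":0,"ay":0,"az":0.28,"dx":-28,"dy":-5.8,"dz":0,"hand":1}
    - {"ax":0,"ay":0,"az":0.33,"dx":-32,"dy":-6.7,"dz":0,"hand":1}
    - {"ax":0,"ay":0,"az":0.37,"dx":-35,"dy":-7.3,"dz":0,"hand":1}
    - {"ax":0,"ay":0,"az":0.41,"dx":-37.9,"dy":-7.9,"dz":0,"hand":1}

```text
clock: 8.8
eef_pos: [490.3, -112.9, 232.4]
tool_rot: [-3.138, -0.0, 1.507]
force: [0.8, 0.1, -0.6]
width: 10.7
gripper_force: 59.3
```

Emit:
send_rows:
  series:
    - {"ax":0,"ay":0,"az":0,"dx":0,"dy":0,"dz":1,"hand":1}
    - {"ax":0,"ay":0,"az":0,"dx":0,"dy":0,"dz":2,"hand":1}
    - {"ax":0,"ay":0,"az":0,"dx":0,"dy":0,"dz":3.2,"hand":1}
    - {"ax":0,"ay":0,"az":0,"dx":0,"dy":0,"dz":3.2,"hand":1}
    - {"ax":0,"ay":0,"az":0,"dx":0,"dy":0,"dz":3.2,"hand":1}

```text
clock: 9.3
eef_pos: [491.4, -109.9, 201.7]
tool_rot: [-3.14, -0.001, 1.512]
force: [0.4, 0.4, -0.5]
width: 10.6
gripper_force: 59.3
```

```bash
python3 - <<'E'
from h import *
st();go(492.5,-110.8,205,1.51)
d=snap('wrist','w4');s=read_state();R=Ro.from_euler('xyz',s['tool_rot'])
for dx in(22,-22): print('tip pred',proj(d,s['eef_pos']+R.apply([dx,0,59])))
print('hole',proj(d,[493.9,-88.2,117]))
a=load('w3');o=np.hstack([cv2.resize(x['pixels'][130:330,220:420],(400,400),interpolation=2) for x in(a,d)])
cv2.imwrite('pics/w4c.png',o[...,::-1])
E
```

```text
9.3 [ 491.4 -109.9  201.7] [-3.140e+00 -1.000e-03  1.512e+00] F [ 0.4  0.4 -0.5] q [ 0.45  0.49 -0.4   1.94  0.27  0.77 -0.17] 10.6314918378622 59.32769000530243
d cm [-0.08  0.11 -0.33] a [-0.001 -0.001  0.002]
tip pred [323.88740466 225.03901837]
tip pred [323.88288796 295.02049891]
hole [325.05497022 214.29969224]
```

View pics/w4c.png

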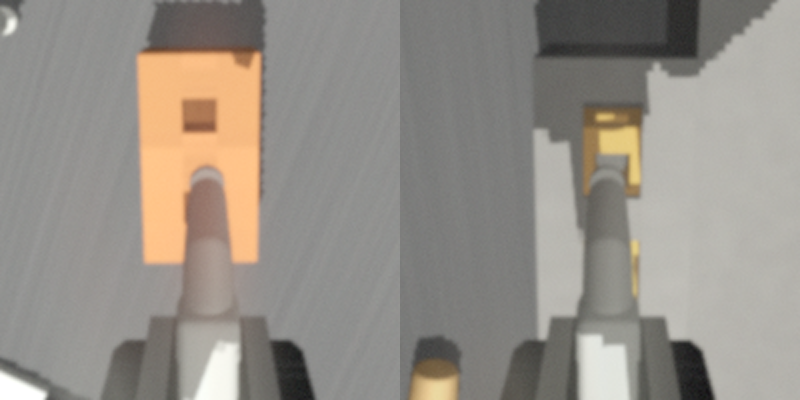

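Emit:
send_rows:
  series:
    - {"ax":0,"ay":0,"az":0,"dx":-0.33,"dy":0.22,"dz":0,"hand":1}
    - {"ax":0,"ay":0,"az":0,"dx":-0.33,"dy":0.22,"dz":0.8,"hand":1}
    - {"ax":0,"ay":0,"az":0,"dx":-0.33,"dy":0.22,"dz":1.4,"hand":1}
    - {"ax":0,"ay":0,"az":0,"dx":-0.33,"dy":0.22,"dz":1.8,"hand":1}
    - {"ax":0,"ay":0,"az":0,"dx":-0.33,"dy":0.22,"dz":2.1,"hand":1}
    - {"ax":0,"ay":0,"az":0,"dx":-0.33,"dy":0.22,"dz":2.1,"hand":1}

```text
clock: 9.95
eef_pos: [493.4, -114.4, 180.8]
tool_rot: [-3.141, -0.0, 1.51]
force: [-1.1, 0.1, -1.1]
width: 10.9
gripper_force: 59.3
```

```bash
python3 - <<'E'
from h import *
st();d=snap('wrist','w5')
o=cv2.resize(d['pixels'][170:300,280:380],(0,0),fx=4,fy=4,interpolation=2)
s=read_state();R=Ro.from_euler('xyz',s['tool_rot'])
for dx in(22,-22): print('tip pred',proj(d,s['eef_pos']+R.apply([dx,0,59])))
cv2.imwrite('pics/w5c.png',o[...,::-1])
E
```

```text
9.95 [ 493.4 -114.4  180.8] [-3.141 -0.     1.51 ] F [-1.1  0.1 -1.1] q [ 0.44  0.52 -0.39  1.96  0.29  0.72 -0.18] 10.891242686049202 59.33088541030884
tip pred [323.33402641 224.60591402]
tip pred [323.38772051 294.57213825]
```

View pics/w5c.png

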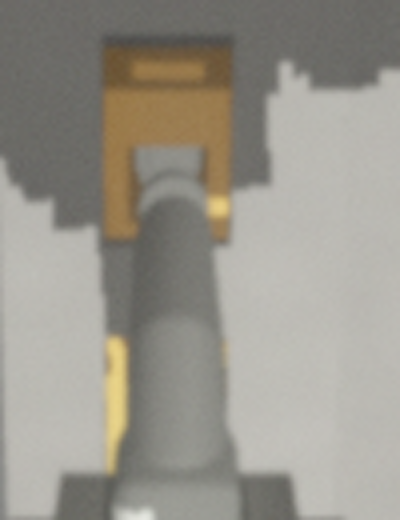

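Both the hole, at crop (170,183), and the leg tip, at (173,196), are in view. With parallax allowed for, they line up within about 1 mm, so I'll lower gently.

Emit:
send_rows:
  series:
    - {"ax":0,"ay":0,"az":0,"dx":0,"dy":0,"dz":0.2,"hand":1}
    - {"ax":0,"ay":0,"az":0,"dx":0,"dy":0,"dz":0.4,"hand":1}
    - {"ax":0,"ay":0,"az":0,"dx":0,"dy":0,"dz":0.55,"hand":1}
    - {"ax":0,"ay":0,"az":0,"dx":0,"dy":0,"dz":0.65,"hand":1}
    - {"ax":0,"ay":0,"az":0,"dx":0,"dy":0,"dz":0.75,"hand":1}

```text
clock: 10.5
eef_pos: [493.4, -114.3, 173.7]
tool_rot: [-3.141, -0.0, 1.51]
force: [-0.8, 1.4, 0.2]
width: 10.6
gripper_force: 59.4
```

Emit:
send_rows:
  series:
    - {"ax":0,"ay":0,"az":0,"dx":0,"dy":0,"dz":0.1,"hand":1}
    - {"ax":0,"ay":0,"az":0,"dx":0,"dy":0,"dz":0.2,"hand":1}
    - {"ax":0,"ay":0,"az":0,"dx":0,"dy":0,"dz":0.3,"hand":1}
    - {"ax":0,"ay":0,"az":0,"dx":0,"dy":0,"dz":0.3,"hand":1}

```text
clock: 10.9
eef_pos: [493.4, -114.3, 170.6]
tool_rot: [-3.141, -0.0, 1.51]
force: [-1.6, 0.6, -1.2]
width: 10.6
gripper_force: 59.3
```

Emit:
send_rows:
  series:
    - {"ax":0,"ay":0,"az":0,"dx":0,"dy":0,"dz":0.1,"hand":1}
    - {"ax":0,"ay":0,"az":0,"dx":0,"dy":0,"dz":0.2,"hand":1}
    - {"ax":0,"ay":0,"az":0,"dx":0,"dy":0,"dz":0.3,"hand":1}
    - {"ax":0,"ay":0,"az":0,"dx":0,"dy":0,"dz":0.4,"hand":1}
    - {"ax":0,"ay":0,"az":0,"dx":0,"dy":0,"dz":0.4,"hand":1}

```text
clock: 11.4
eef_pos: [493.5, -114.4, 166.6]
tool_rot: [-3.141, -0.0, 1.51]
force: [-1.9, 1.8, -1.9]
width: 10.8
gripper_force: 59.4
```

Emit:
send_rows:
  series:
    - {"ax":0,"ay":0,"az":0,"dx":0,"dy":0,"dz":0.1,"hand":1}
    - {"ax":0,"ay":0,"az":0,"dx":0,"dy":0,"dz":0.2,"hand":1}
    - {"ax":0,"ay":0,"az":0,"dx":0,"dy":0,"dz":0.3,"hand":1}
    - {"ax":0,"ay":0,"az":0,"dx":0,"dy":0,"dz":0.4,"hand":1}
    - {"ax":0,"ay":0,"az":0,"dx":0,"dy":0,"dz":0.4,"hand":1}

```text
clock: 11.9
eef_pos: [493.6, -114.5, 162.6]
tool_rot: [-3.141, -0.0, 1.51]
force: [-1.9, 2.6, -1.5]
width: 10.8
gripper_force: 59.5
```

Emit:
send_rows:
  series:
    - {"ax":0,"ay":0,"az":0,"dx":0,"dy":0,"dz":0.1,"hand":1}
    - {"ax":0,"ay":0,"az":0,"dx":0,"dy":0,"dz":0.2,"hand":1}
    - {"ax":0,"ay":0,"az":0,"dx":0,"dy":0,"dz":0.3,"hand":1}
    - {"ax":0,"ay":0,"az":0,"dx":0,"dy":0,"dz":0.4,"hand":1}
    - {"ax":0,"ay":0,"az":0,"dx":0,"dy":0,"dz":0.4,"hand":1}

```text
clock: 12.4
eef_pos: [493.6, -114.3, 158.7]
tool_rot: [-3.141, -0.0, 1.51]
force: [-2.5, 3.7, 1.4]
width: 10.7
gripper_force: 59.7
```

Emit:
send_rows:
  series:
    - {"ax":0,"ay":0,"az":0,"dx":0.05,"dy":-0.03,"dz":0.1,"hand":1}
    - {"ax":0,"ay":0,"az":0,"dx":0.05,"dy":-0.03,"dz":0.2,"hand":1}
    - {"ax":0,"ay":0,"az":0,"dx":0.05,"dy":-0.03,"dz":0.3,"hand":1}
    - {"ax":0,"ay":0,"az":0,"dx":0.05,"dy":-0.03,"dz":0.3,"hand":1}

```text
clock: 12.8
eef_pos: [493.7, -114.0, 156.5]
tool_rot: [3.141, 0.0, 1.51]
force: [-4.4, 1.9, 8.4]
width: 10.3
gripper_force: 60.8
```

Emit:
send_rows:
  series:
    - {"ax":0,"ay":0,"az":0,"dx":0,"dy":0,"dz":0.1,"hand":1}
    - {"ax":0,"ay":0,"az":0,"dx":0,"dy":0,"dz":0.2,"hand":1}
    - {"ax":0,"ay":0,"az":0,"dx":0,"dy":0,"dz":0.2,"hand":1}

```text
clock: 13.1
eef_pos: [493.7, -114.0, 154.9]
tool_rot: [3.141, 0.001, 1.51]
force: [-6.3, 2.8, 12.3]
width: 11.2
gripper_force: 61.3
```

Emit:
send_rows:
  series:
    - {"ax":0,"ay":0,"az":0,"dx":0.03,"dy":-0.06,"dz":0.0,"hand":1}
    - {"ax":0,"ay":0,"az":0,"dx":0.03,"dy":-0.06,"dz":0.1,"hand":1}
    - {"ax":0,"ay":0,"az":0,"dx":0.03,"dy":-0.06,"dz":0.2,"hand":1}
    - {"ax":0,"ay":0,"az":0,"dx":0.03,"dy":-0.06,"dz":0.2,"hand":1}

```text
clock: 13.5
eef_pos: [493.4, -114.0, 152.6]
tool_rot: [3.14, 0.001, 1.51]
force: [-4.3, 2.4, 9.7]
width: 11.0
gripper_force: 60.8
```

Emit:
send_rows:
  series:
    - {"ax":0,"ay":0,"az":0,"dx":0.02,"dy":-0.04,"dz":0.1,"hand":1}
    - {"ax":0,"ay":0,"az":0,"dx":0.02,"dy":-0.04,"dz":0.2,"hand":1}
    - {"ax":0,"ay":0,"az":0,"dx":0.02,"dy":-0.04,"dz":0.2,"hand":1}

```text
clock: 13.8
eef_pos: [493.4, -113.9, 150.7]
tool_rot: [3.139, 0.001, 1.51]
force: [-4.3, 1.5, 9.2]
width: 11.0
gripper_force: 60.8
```

Emit:
send_rows:
  series:
    - {"ax":0,"ay":0,"az":0,"dx":0.02,"dy":-0.03,"dz":0.1,"hand":1}
    - {"ax":0,"ay":0,"az":0,"dx":0.02,"dy":-0.03,"dz":0.15,"hand":1}
    - {"ax":0,"ay":0,"az":0,"dx":0.02,"dy":-0.03,"dz":0.15,"hand":1}

```text
clock: 14.1
eef_pos: [493.3, -113.9, 149.4]
tool_rot: [3.139, 0.001, 1.51]
force: [-4.2, 2.0, 10.0]
width: 11.0
gripper_force: 61.0
```

Emit:
send_rows:
  series:
    - {"ax":0,"ay":0,"az":0,"dx":0.01,"dy":-0.03,"dz":0.08,"hand":1}
    - {"ax":0,"ay":0,"az":0,"dx":0.01,"dy":-0.03,"dz":0.15,"hand":1}
    - {"ax":0,"ay":0,"az":0,"dx":0.01,"dy":-0.03,"dz":0.15,"hand":1}

```text
clock: 14.4
eef_pos: [493.1, -113.9, 147.8]
tool_rot: [3.139, 0.001, 1.51]
force: [-2.4, 2.5, 1.7]
width: 10.9
gripper_force: 59.8
```

Emit:
send_rows:
  series:
    - {"ax":0,"ay":0,"az":0,"dx":0.0,"dy":0,"dz":0.05,"hand":1}
    - {"ax":0,"ay":0,"az":0,"dx":0.0,"dy":0,"dz":0.1,"hand":1}
    - {"ax":0,"ay":0,"az":0,"dx":0.0,"dy":0,"dz":0.1,"hand":1}

```text
clock: 14.7
eef_pos: [493.2, -113.8, 146.8]
tool_rot: [3.139, 0.001, 1.51]
force: [-2.5, 0.5, 8.0]
width: 10.7
gripper_force: 60.8
```

The push dropped from 10 N to 1.7 N, which suggests the click. I'll test with a slight upward pull.

Emit:
send_rows:
  series:
    - {"ax":0,"ay":0,"az":0,"dx":0.0,"dy":0,"dz":-0.1,"hand":1}
    - {"ax":0,"ay":0,"az":0,"dx":0.0,"dy":0,"dz":-0.2,"hand":1}
    - {"ax":0,"ay":0,"az":0,"dx":0.0,"dy":0,"dz":-0.25,"hand":1}
    - {"ax":0,"ay":0,"az":0,"dx":0.0,"dy":0,"dz":-0.25,"hand":1}

```text
clock: 15.1
eef_pos: [492.6, -113.7, 147.8]
tool_rot: [3.14, 0.0, 1.509]
force: [2.1, -1.4, -9.1]
width: 10.8
gripper_force: 58.5
```

The lock holds against a 9 N pull, so it's locked. I'll ease off and release.

Emit:
send_rows:
  series:
    - {"ax":0,"ay":0,"az":0,"dx":0,"dy":0,"dz":0.1,"hand":1}
    - {"ax":0,"ay":0,"az":0,"dx":0,"dy":0,"dz":0.1,"hand":0.8}
    - {"ax":0,"ay":0,"az":0,"dx":0,"dy":0,"dz":0.1,"hand":0.6}
    - {"ax":0,"ay":0,"az":0,"dx":0,"dy":0,"dz":0.1,"hand":0.4}
    - {"ax":0,"ay":0,"az":0,"dx":0,"dy":0,"dz":0.1,"hand":0.3}
    - {"ax":0,"ay":0,"az":0,"dx":0,"dy":0,"dz":0.1,"hand":0.3}
    - {"ax":0,"ay":0,"az":0,"dx":0,"dy":0,"dz":0.1,"hand":0.3}

```text
clock: 15.8
eef_pos: [491.9, -113.2, 147.4]
tool_rot: [3.142, 0.0, 1.51]
force: [-0.5, 0.3, 0.2]
width: 59.7
gripper_force: 0.0
```

Emit:
send_rows:
  series:
    - {"ax":0,"ay":0,"az":0,"dx":0,"dy":0,"dz":-2,"hand":0.3}
    - {"ax":0,"ay":0,"az":0,"dx":0,"dy":0,"dz":-5,"hand":0.3}
    - {"ax":0,"ay":0,"az":0,"dx":0,"dy":0,"dz":-9,"hand":0.3}
    - {"ax":0,"ay":0,"az":0,"dx":0,"dy":0,"dz":-13,"hand":0.3}
    - {"ax":0,"ay":0,"az":0,"dx":0,"dy":0,"dz":-13,"hand":0.3}
    - {"ax":0,"ay":0,"az":0,"dx":0,"dy":0,"dz":-13,"hand":0.3}

```text
clock: 16.4
eef_pos: [492.1, -113.3, 277.9]
tool_rot: [3.14, 0.001, 1.509]
force: [-1.0, 0.6, -0.4]
width: 59.6
gripper_force: 0.0
```

```bash
python3 - <<'E'
from h import *
st();d=snap('wrist','w6');s=snap('scene','s6')
print(proj(d,[492.5,-111,174]),proj(s,[492.5,-111,174]))
o=np.hstack([cv2.resize(d['pixels'][100:350,220:470],(400,400)),cv2.resize(s['pixels'][80:230,260:410],(400,400),interpolation=2)])
cv2.imwrite('pics/end.png',o[...,::-1])
E
```

```text
16.4 [ 492.1 -113.3  277.9] [3.140e+00 1.000e-03 1.509e+00] F [-1.   0.6 -0.4] q [ 0.49  0.39 -0.44  1.85  0.2   0.95 -0.11] 59.587497816736054 0.0
[323.05883048 234.68294205] [346.24519729 156.52251539]
```

View pics/end.png

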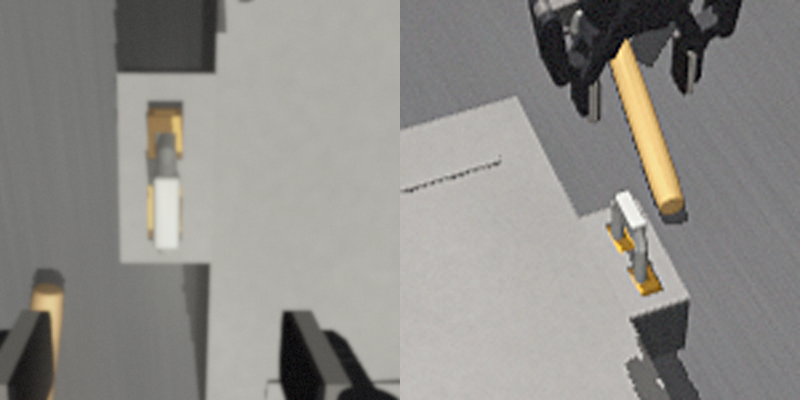

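After release the shackle stands upright in the lock. Its crown is at wrist px (324,232), against (323,235) predicted for the locked position, and the lid is shut.

```bash
python3 -c "
from cell import finish_job
print(finish_job())"
```

```text
the job is handed in; nothing more can be done
None
```

The lid is shut and the shackle is locked in the lock: it clicked in, held against a 9 N pull and stayed down after release, and the job is handed in at about 16 s of robot time (no verdict was returned).

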